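Clamp the medal die in the engraving fixture

ROBOT

A 6-joint arm with a two-finger parallel gripper is mounted at the origin on the work surface. World frame = base frame: x ahead of the robot, y to its left, z up, the work surface at z = 0. Lengths are in mm, angles in degrees, forces in N, time in s.
With the tool pointing down it reaches from about 300 to 850 mm from the base axis. Payload 4.2 kg.
Tool frame: the origin (TCP) lies on the centre line of the jaws, within the pads' length; the fingertips stand 14 mm ahead of it and the grasp point (between the pads) lies 5 mm behind it (env.finger_overhang is the z of the fingertips in the tool frame, in mm); z points along the fingers, y is the line along which they close (so a half turn about z gives the same grasp; the last joint's range is limited). The gripper opens to 91 mm and grips with 3 to 60 N. Pads are 32 mm wide; open, the fingers measure 118 mm over their backs; the gripper's body (76 mm by 178 mm) begins 60 mm behind the grasp point.
Start: joints at [-70.818, 18.312, 89.639, -0, 72.044, -1.146], TCP at [199.76, -539.201, 227.976] pointing down, gripper open.
Joint ranges: [-177.97, 177.97], [-48.28, 115.42], [12.27, 149.76], [-77.06, 257.06], [2.81, 150.46], [-146.56, 146.56]. Speed limits (degrees/s): [147.25, 147.25, 180, 180, 180, 180].

INTERFACE

Orientations are given as [roll, pitch, yaw] about the fixed x, y, z axes, in that order (R = Rz(yaw) Ry(pitch) Rx(roll)).
In Python, from workcell import sensors, viewer, env gives the robot as it stands. The module is installed in compiled form; this text tells all that it offers.
- The arm moves only by the tool step_arm, never from a script. Its argument "plan" is one flat list of numbers, 6 for each row, row after row: the shift along the tool's x, y, z in cm, then the turn, a rotation vector about the tool's x, y, z in rad. In form: [x, y, z, wx, wy, wz, x, y, z, wx, wy, wz, ...]. A call has 1 to 5 rows; each row shifts and turns the commanded pose from where the row before left it, along the tool's axes as they then stand; what a row does not reach is not made up. A row lasts 1/12 s, in which the tool goes at most 41.7 mm and 7.16 degrees, less where a joint would pass 70% of its speed; a pose out of reach is approached as far as the arm can. A call is refused whole if a number of a shift passes 4.17 or a number of a turn 0.125, either way. A call with a gripper value outside its range is refused whole. "hand" is the finger opening in cm, from 0 to 9.12, set as the call begins (left out, the last holds). The fingers move at their own pace and stop on an object; "newtons" is the grip in N (left out, the last holds). Time passes only in rows, so rows that do not move let the fingers close. It gives the time, the measured TCP pose, the force, the opening and the grip force at its end, in the units of the state.
- sensors.state(): the state, without advancing time (a new reading comes with each control period).
- viewer.grab_frame(name): name is "scene" or "top" or "wrist"; returns a dict with "img" (400x640x3 uint8, red, green, blue), "fx", "fy", "cx", "cy" (pixels), "k1" (the pictures are not rectified: a ray, as slopes to the right and down, at radius r is drawn at 1 + k1 r^2 times it, then the intrinsics apply), "position" and "attitude" of the camera in the world. Camera axes: x right, y down, z forward; pixel columns grow to the right and rows downward; lengths in mm; the calibration is good to about 2 mm. A picture is of the moment at which its call begins. There is no depth.
- env.job_done(): hands the job in; it is judged then, once.
Trained networks look in a picture, given as the dict that the camera call returned (one of the last four; its "shot" number tells which), for a name from the list of things; names that differ only in an ending like _2 or _b are one class to them, and where a whole thing is asked for, a point or a joint stands for the part that bears it (a point fixed in the world has none). Each returns a list of dicts, best first, with "score" (0 to 1); they miss things now and then, are a little off and sometimes report something else, mostly with a low value. They report only what shows in the picture. A call takes as long as a camera call. They do not tell look-alikes from the thing itself.
- viewer.boxes_of(name, picture): "location" ([column, row] in pixels, amid what is visible of it).
- viewer.pinpoint(name, picture): "location" ([column, row] in pixels: a listed point, or the origin of a listed thing).
The state is a dict: "time_s": time; "qpos": joint angles; "qvel": joint speeds; "effort": joint torques, N m; "ee_pos": TCP position; "ee_rot": TCP orientation; "force": force on the tool from outside, world axes, zero at the start; "torque": the same for the moment, N m; "gripper_width": finger opening in mm; "gripper_force": force on a finger pad.
Only numpy, scipy, OpenCV 4.12 (cv2) and the standard library are available. Lean on these libraries where they do the work, as an engineer would, in place of code of your own. Each camera call takes 0.05 s, during which the arm holds its last target. There are 200 camera calls.

TASK

Ready the brass medal die for engraving: push it along the fixture's guide rails until it sits fully home against the end stop, then press the handle of the toggle clamp down past its dead point until it snaps into lock with the pad bearing on the die. It is all pushing and pressing with the fingertips: do not lift the die out of its channel, leave the tools and other pieces lying about where they are, and finish clear of everything.

Things in the scene. Friction and masses are not known exactly. Their poses are not given: they have to be found in the camera images.
- fixture: engraving fixture: aluminium plate 225 x 100 x 12 mm fixed to the bench (x -80 to 145 mm), with two guide rails, an end stop and a toggle clamp. Origin: on the bench, under the middle of the stop's face. x: level, along the rails, from the stop to the channel's open end; y: across the channel; z: up. The die slides on the plate's top, z = 12 mm
- stop_face (a point): middle of the end stop's face, fixture (0, 0, 19) mm. The stop spans x -8 to 0 mm and stands 10 mm above the plate, lower than the die. The rails, 50 mm apart inside and 8 mm high, run from x = 6 to 132 mm
- die: brass medal die: loose block 70 mm long (its x, along the rails), 46 mm wide, 14 mm thick, 0.3 to 0.45 kg, with a raised round medal face 30 mm across, 2 mm high. Origin: centre of its underside. It starts flat between the rails, 15 to 50 mm short of the stop. Home: its -x end face on the stop, origin at fixture x = 35 mm. It takes 2 to 5 N to slide
- die_center (a point): centre of the die, 7 mm above its underside; the end face to push is 35 mm from it on the +x side (away from the stop)
- clamp_handle (a joint): angle of the clamp handle against the clamp arm (rad), growing as the handle is pressed down: 0 to about 0.6 at the start (open), 1.83 at the dead point, 1.95 at its locked stop. It stays where it is left until the pad meets the die; from there it resists with up to about 5 N at the grip until the dead point, then snaps down by itself
- handle_end (a point): tip of the handle's black grip, on its centre line; the grip ends here: 72 mm long, 16 mm wide (fixture y), 11 mm thick, straight in line with the pin (112 mm). Starts steep, leaning to -x, near fixture x -83 to -103, z 139 to 149 mm; is pressed towards -x and down in the plane y = 0, through x -130, z 84 (dead point) to x -134, z 67 mm (locked)
- handle_pivot (a point): pin on which the handle turns, at the top of the clamp arm; it travels as the clamp closes, from about fixture x -41 to -35, z 45 to 50 mm (open) to x -23, z 54 mm (locked), y = 0. The clamp's base stands behind the stop, x -72 to -16 mm; its arm is raised over the stop while open, up to about 85 mm above the bench
- pad: the clamp's rubber pad, 13 mm across, 12 mm long, sprung on the end of the clamp arm. Origin: centre of its pressing face. Locked, it presses on the die's top 14 mm from the stop with about 30 N
- spare_block: a plain brass block, 70 x 46 x 14 mm, without a medal face, lying on the bench beyond the fixture; a bystander, origin under its centre
- hammer: a hammer lying on the bench on the robot's side of the fixture, 210 mm long; a bystander
- file: a hand file with a wooden handle, about 180 mm long, lying on the bench beyond the fixture; a bystander
- flux_bottle: a small amber jar with a black cap, 42 mm across and 70 mm tall, upright on the bench; a bystander, origin under its centre
- loupe: a black eye loupe, 33 mm across and 28 mm tall, standing on the bench; a bystander, origin under its centre
- gold_ring: a finger ring, 22 mm across and 6 mm tall, lying flat on the bench; a bystander, origin under its centre
- polish_tin: a flat round metal tin, 60 mm across and 32 mm tall, on the bench; a bystander, origin under its centre
Mind the look-alikes: they are no part of the job. What is shaped like the die but blue or turquoise is not meant.

How it is judged:
By the outcome, as a careful person would: the job done as asked, in the order asked, and still so for the second after the job is handed in, with the robot touching nothing.
It also fails if it takes over 42 s, if anything falls off the work surface, if the arm or the gripper's body presses on something with over 40 N, if the wrist force passes 120 N, or if a joint passes its speed limit or range.

## Working session

There is one attempt and no reset: what is moved stays moved. The work goes in short steps, Python scripts to look and compute and a tool call to move; the robot and the scene stay as the last step left them, time stands still between calls to the robot, and variables do not carry over. Pictures are saved under pics/ and viewed, at most 10 in all, crops included, and the job is handed in when it is done.

Besides the shell and the picture viewer there is one more tool, called after "Emit:" by a JSON object that holds its "fn" and its "kwargs", one argument or row to a line. step_arm: Moves the arm, as the interface text tells. Its arguments: {"type":"object","properties":{"plan":{"type":"array","items":{"type":"number"}},"hand":{"type":"number"},"newtons":{"type":"number"}},"required":["plan"]}

```bash
mkdir -p pics
cat > h.py <<'E'
import numpy as np, cv2
from scipy.spatial.transform import Rotation as R
from workcell import sensors, viewer, env
def att(p):
    a=np.array(p["attitude"],float)
    if a.shape==(3,3): return a
    if a.size==3: return R.from_euler('xyz',a,degrees=True).as_matrix()
    return R.from_quat(a).as_matrix()
def ray(p,uv):
    d=np.array([(uv[0]-p["cx"])/p["fx"],(uv[1]-p["cy"])/p["fy"]]);u=d.copy()
    for _ in range(30): u=d/(1+p["k1"]*(u@u))
    return np.array(p["position"],float), att(p)@np.array([u[0],u[1],1])
def onz(p,uv,z):
    o,d=ray(p,uv); return o+d*(z-o[2])/d[2]
def proj(p,X):
    c=att(p).T@(np.array(X,float)-np.array(p["position"]));u=c[:2]/c[2]
    u=u*(1+p["k1"]*(u@u)); return np.array([u[0]*p["fx"]+p["cx"],u[1]*p["fy"]+p["cy"]])
def tri(obs):
    A=np.zeros((3,3));b=np.zeros(3)
    for p,uv in obs:
        o,d=ray(p,uv);d=d/np.linalg.norm(d);M=np.eye(3)-np.outer(d,d);A+=M;b+=M@o
    return np.linalg.solve(A,b)
E
python3 - <<'E'
from h import *
P={n:viewer.grab_frame(n) for n in("scene","top")}
for n,p in P.items():
    cv2.imwrite(f"pics/{n}0.png",p["img"][:,:,::-1]); print(n,p["position"],p["attitude"],p["fx"],p["k1"])
    for t in("stop_face","die_center","handle_end","handle_pivot","pad","die","spare_block","fixture"):
        print(t,[(np.round(d["location"],1).tolist(),round(d["score"],2)) for d in viewer.pinpoint(t,p)][:3])
print(sensors.state())
E
```

```text
scene [1086.84701426  319.15847355  772.16904852] [-135.14054352   -1.09390039  126.18128072] 492.7705594879814 0.008468413948614428
stop_face [([332.5, 222.4], 0.87), ([311.5, 209.6], 0.67)]
die_center [([202.6, 234.0], 0.98), ([309.7, 209.2], 0.94), ([234.0, 284.1], 0.9)]
handle_end [([371.7, 199.6], 0.68)]
handle_pivot [([341.7, 272.5], 0.68), ([346.1, 220.7], 0.64)]
pad [([372.5, 197.2], 0.69)]
die [([230.6, 171.3], 0.88), ([345.1, 221.2], 0.73), ([233.7, 285.3], 0.62)]
spare_block [([298.8, 263.8], 0.71)]
fixture [([310.9, 208.1], 0.58), ([329.4, 223.9], 0.56)]
top [ 487.76104015  -62.55341327 1056.96448031] [-176.77913036   -1.37755114  -89.31152883] 473.1845540221639 -0.10674729494033244
stop_face []
die_center [([421.4, 213.4], 0.91), ([326.6, 216.7], 0.86), ([329.2, 115.8], 0.79)]
handle_end [([254.8, 205.4], 0.7)]
handle_pivot [([286.0, 214.1], 0.51)]
pad []
die [([327.9, 216.9], 0.93), ([325.4, 115.8], 0.75), ([387.8, 139.2], 0.73)]
spare_block [([302.4, 162.7], 0.63)]
fixture [([306.7, 212.8], 0.72)]
{'time_s': 0.9, 'qpos': array([-7.08166942e+01,  1.83111121e+01,  8.96389436e+01,  1.89444028e-03,
        7.20442457e+01, -1.14759442e+00]), 'qvel': array([ 0.02152657,  0.01756403,  0.00906617,  0.01856196,  0.01895724,
       -0.04629478]), 'effort': array([ 2.52087048e-03, -4.12338316e+01, -2.32230073e+01,  7.29768304e-02,
        3.74372851e-02, -4.13371225e-06]), 'ee_pos': array([ 199.77759867, -539.19312274,  227.98421429]), 'ee_rot': array([ 1.79994266e+02, -1.68773744e-03,  2.03303163e+01]), 'force': array([ 0.74420442,  0.16731147, -0.24453081]), 'torque': array([-0.02342954,  0.01536488, -0.01342946]), 'gripper_force': 0.0, 'gripper_width': 90.94364068778955}
```

View pics/scene0.png

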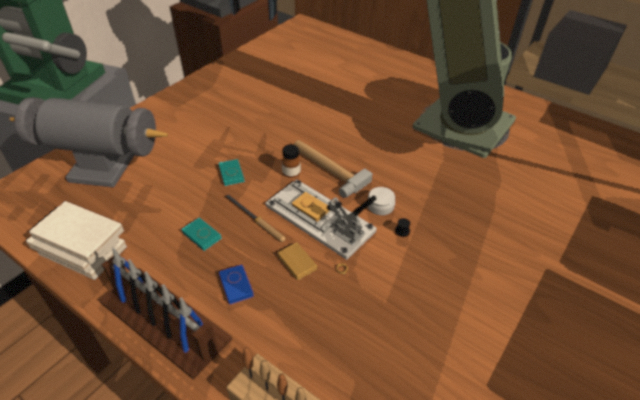

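View pics/top0.png

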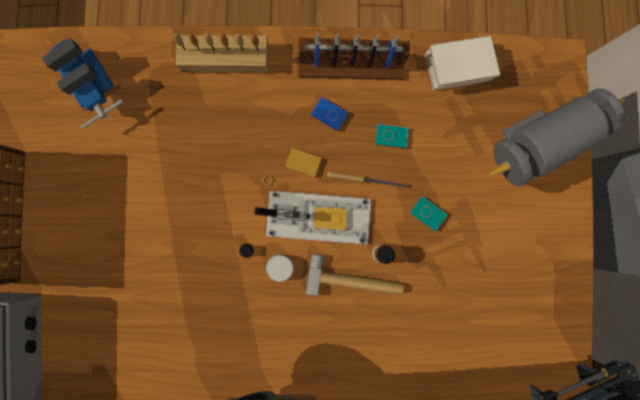

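The scene shows the fixture around (320,218) with the brass die at (312,207). In the top view the plate spans about (267,193) to (372,243), with the die at (330,218) and the handle on the left at (262,212). So fixture x runs along world -y. The blue and turquoise blocks are decoys. Next I'll fit the plate.

```bash
cat > fit.py <<'E'
from h import *
import sys
def plate(p,box):
    im=cv2.cvtColor(p["img"],cv2.COLOR_RGB2HSV);m=((im[...,1]<60)&(im[...,2]>110)).astype(np.uint8)
    k=np.zeros_like(m);a,b,c,d=box;k[b:d,a:c]=1;m*=k
    n,l,s,_=cv2.connectedComponentsWithStats(m);i=1+np.argmax(s[1:,4])
    pts=np.argwhere(l==i)[:,::-1]
    X=np.array([onz(p,q,12)[:2] for q in pts],np.float32)
    return cv2.minAreaRect(X), X
if __name__=="__main__":
    for n,box in(("top",(245,180,395,250)),("scene",(255,170,385,265))):
        p=viewer.grab_frame(n);r,X=plate(p,box);print(n,r,cv2.boxPoints(r).round(1).tolist())
        for t,z in(("die_center",19),("die",12),("fixture",0),("spare_block",0),("flux_bottle",0),("loupe",0),("polish_tin",0)):
            print(t,[onz(p,d["location"],z)[:2].round(1).tolist()+[round(d["score"],2)] for d in viewer.pinpoint(t,p)][:3])
E
python3 fit.py
```

```text
top ((507.11431884765625, -99.67491149902344), (225.521484375, 100.24623107910156), 86.01126098632812) [[449.29998779296875, -208.6999969482422], [549.2999877929688, -215.60000610351562], [565.0, 9.300000190734863], [465.0, 16.299999237060547]]
die_center [[515.7, -338.7, 0.9], [505.2, -120.3, 0.83], [732.1, -119.7, 0.81]]
die [[505.1, -120.7, 0.91], [517.5, -344.7, 0.79], [689.7, -255.4, 0.7]]
fixture [[511.9, -74.8, 0.63]]
spare_block [[624.8, -67.1, 0.89]]
flux_bottle [[427.7, -241.1, 0.59]]
loupe [[432.0, 64.6, 0.76], [626.2, -66.6, 0.47], [510.2, -120.9, 0.2]]
polish_tin [[396.2, -20.0, 0.96]]
scene ((504.16839599609375, -96.8123550415039), (228.61984252929688, 111.06978607177734), 85.79109191894531) [[440.3999938964844, -206.6999969482422], [551.2000122070312, -214.89999389648438], [567.9000244140625, 13.100000381469727], [457.20001220703125, 21.299999237060547]]
die_center [[694.8, -252.4, 0.91], [529.2, -340.1, 0.8], [742.1, -112.8, 0.71]]
die [[692.0, -242.0, 0.93], [748.9, -117.4, 0.63], [521.9, -350.9, 0.55]]
fixture [[503.8, -67.5, 0.71]]
spare_block [[628.4, -64.2, 0.67]]
flux_bottle [[426.1, -242.6, 0.86], [487.7, -132.4, 0.74], [477.1, -57.4, 0.49]]
loupe []
polish_tin [[386.6, -20.7, 0.79]]
```

Emit:
{"fn": "step_arm", "kwargs": {
  "plan": [0,0,0,0,0,0],
  "hand": 0
}}

```text
time_s: 1.78
ee_pos: [199.7, -539.2, 228.0]
ee_rot: [180.0, 0.0, 20.3]
force: [0.2, -0.2, -0.2]
gripper_width: 87.3
gripper_force: 0.0
```

The plate fit gives 225.5 x 100.2 mm, so I trust it: origin (509.4, -67.3) and x direction (-0.070, -0.998). The die is near fixture x = 53, about 18 mm short. Next is a helper that converts goals into row increments.

```bash
cat > go.py <<'E'
from h import *
import sys
O=np.array([509.4,-67.25]);ex=np.array([-.0698,-.9976]);ey=np.array([.9976,-.0698]);YAW=86.0
def W(x,y,z): return np.r_[O+x*ex+y*ey,z]
def F(w): d=np.array(w[:2])-O; return np.round([d@ex,d@ey,w[2]],1)
def rows(T,n,yaw=YAW,s=None):
    s=sensors.state();R0=R.from_euler('xyz',s["ee_rot"],degrees=True);R1=R.from_euler('xyz',[180,0,yaw],degrees=True)
    rv=(R0.inv()*R1).as_rotvec()/n; d=(np.array(T)-s["ee_pos"])/n/10
    for i in range(n):
        Ri=R0*R.from_rotvec(rv*i); print(np.round(Ri.inv().apply(d),2).tolist(),np.round(rv,3).tolist())
if __name__=="__main__":
    x,y,z,n=map(float,sys.argv[1:5]);s=sensors.state();print("now",F(s["ee_pos"]),s["ee_rot"].round(1));rows(W(x,y,z),int(n))
E
python3 go.py 124 0 200 15
```

```text
now [ 492.4 -276.   228. ] [180.    0.   20.3]
[2.69, -1.48, 0.19] [0.0, 0.0, -0.076]
[2.79, -1.27, 0.19] [0.0, 0.0, -0.076]
[2.88, -1.05, 0.19] [0.0, 0.0, -0.076]
[2.95, -0.83, 0.19] [0.0, 0.0, -0.076]
[3.01, -0.6, 0.19] [0.0, 0.0, -0.076]
[3.05, -0.37, 0.19] [0.0, 0.0, -0.076]
[3.07, -0.14, 0.19] [0.0, 0.0, -0.076]
[3.07, 0.1, 0.19] [0.0, 0.0, -0.076]
[3.05, 0.33, 0.19] [0.0, 0.0, -0.076]
[3.02, 0.56, 0.19] [0.0, 0.0, -0.076]
[2.96, 0.79, 0.19] [0.0, 0.0, -0.076]
[2.9, 1.02, 0.19] [0.0, 0.0, -0.076]
[2.81, 1.23, 0.19] [0.0, 0.0, -0.076]
[2.71, 1.44, 0.19] [0.0, 0.0, -0.076]
[2.59, 1.65, 0.19] [0.0, 0.0, -0.076]
```

Emit:
{"fn": "step_arm", "kwargs": {
  "plan": [2.69,-1.48,0,0,0,-0.076,2.79,-1.27,0,0,0,-0.076,2.88,-1.05,0,0,0,-0.076,2.95,-0.83,0,0,0,-0.076,3.01,-0.6,0,0,0,-0.076]
}}

```text
time_s: 2.2
ee_pos: [300.8, -422.2, 228.0]
ee_rot: [180.0, -0.0, 42.3]
force: [0.6, 0.2, -0.8]
gripper_width: 53.7
gripper_force: 0.0
```

Emit:
{"fn": "step_arm", "kwargs": {
  "plan": [3.05,-0.37,0,0,0,-0.076,3.07,-0.14,0,0,0,-0.076,3.07,0.1,0,0,0,-0.076,3.05,0.33,0,0,0,-0.076,3.02,0.56,0,0,0,-0.076]
}}

```text
time_s: 2.62
ee_pos: [401.7, -306.1, 228.2]
ee_rot: [180.0, 0.0, 64.1]
force: [0.7, 0.1, 0.4]
gripper_width: 20.7
gripper_force: 0.0
```

Emit:
{"fn": "step_arm", "kwargs": {
  "plan": [2.96,0.79,0,0,0,-0.076,2.9,1.02,0,0,0,-0.076,2.81,1.23,0,0,0,-0.076,2.71,1.44,0,0,0,-0.076,2.59,1.65,0,0,0,-0.076]
}}

```text
time_s: 3.03
ee_pos: [502.6, -190.4, 228.1]
ee_rot: [180.0, 0.0, 85.9]
force: [0.1, -0.7, 0.3]
gripper_width: 0.5
gripper_force: 0.0
```

```bash
python3 go.py 124 0 60 6
python3 - <<'E'
from go import *
p=viewer.grab_frame("wrist");cv2.imwrite("pics/w1.png",p["img"][:,:,::-1]);print(p["position"],p["attitude"])
for t,z in(("stop_face",19),("die_center",19),("die",12),("handle_end",144),("handle_pivot",47),("pad",60)):
    print(t,[(np.round(d["location"]).tolist(),F(onz(p,d["location"],z)),round(d["score"],2)) for d in viewer.pinpoint(t,p)][:3])
E
```

```text
now [123.3   1.8 228.1] [180.    0.   85.9]
[-0.01, -0.03, 2.8] [0.0, 0.0, -0.0]
[-0.01, -0.03, 2.8] [0.0, 0.0, -0.0]
[-0.01, -0.03, 2.8] [0.0, 0.0, -0.0]
[-0.01, -0.03, 2.8] [0.0, 0.0, -0.0]
[-0.01, -0.03, 2.8] [0.0, 0.0, -0.0]
[-0.01, -0.03, 2.8] [0.0, 0.0, -0.0]
[ 507.87346457 -117.75777695  384.3716798 ] [ 1.65283837e+02 -3.01739101e-02 -4.13520550e+00]
stop_face [([318.0, 54.0], array([-0.4, -1.1, 19. ]), 0.62)]
die_center [([317.0, 110.0], array([53.2, -1.6, 19. ]), 0.92), ([540.0, 95.0], array([ 36.8, 226.7,  19. ]), 0.65), ([486.0, 225.0], array([177.5, 185.7,  19. ]), 0.63)]
die [([488.0, 223.0], array([177.4, 191.8,  12. ]), 0.91), ([535.0, 96.0], array([ 38.4, 226.5,  12. ]), 0.89), ([320.0, 112.0], array([56.2,  0.5, 12. ]), 0.66)]
handle_end []
handle_pivot [([318.0, 1.0], array([-40.9,  -0.4,  47. ]), 0.47)]
pad [([318.0, 60.0], array([10.7, -0. , 60. ]), 0.48), ([434.0, 46.0], array([ -1.3, 100.4,  60. ]), 0.29)]
```

The wrist view agrees: stop at (-0.4, -1.1) and die at x = 53.2. I'll descend behind the die.

Emit:
{"fn": "step_arm", "kwargs": {
  "plan": [0,-0.04,3.5,0,0,0,0,-0.04,3.5,0,0,0,0,-0.04,3.5,0,0,0,0,-0.04,3.5,0,0,0,0,-0.04,3.5,0,0,0]
}}

```text
time_s: 3.8
ee_pos: [499.1, -192.7, 52.0]
ee_rot: [179.9, 0.0, 85.5]
force: [0.5, -0.5, -0.3]
gripper_width: 0.2
gripper_force: 0.0
```

Emit:
{"fn": "step_arm", "kwargs": {
  "plan": [0,0,1.2,0,0,0,0,0,0.9,0,0,0,0,0,0,0,0,0]
}}

```text
time_s: 4.05
ee_pos: [498.5, -192.1, 30.5]
ee_rot: [-179.8, -0.0, 85.6]
force: [0.5, -0.5, 0.5]
gripper_width: -0.0
gripper_force: 0.0
```

Run:
```python
from go import *
s=sensors.state();print(F(s["ee_pos"]),s["force"].round(1))
p=viewer.grab_frame("wrist");cv2.imwrite("pics/w2.png",p["img"][:,:,::-1])
print([ (np.round(d["location"]),F(onz(p,d["location"],19)),round(d["score"],2)) for d in viewer.pinpoint("die_center",p)][:3])
```

```text
[125.3  -2.2  30.5] [ 0.5 -0.5  0.5]
[(array([327., 113.]), array([55.4,  1.1, 19. ]), 0.88)]
```

View pics/w2.png

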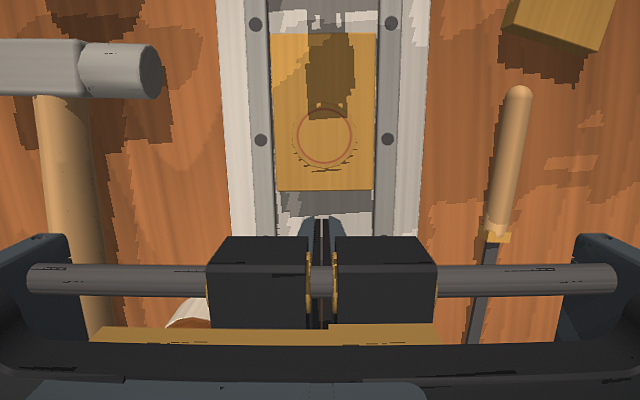

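The fingertips stand centred in the channel behind the die; its rear edge shows at row 190 and the rails at columns 270 and 378. Pushing now.

Emit:
{"fn": "step_arm", "kwargs": {
  "plan": [0.7,0.05,0,0,0,0,0.7,0.05,0,0,0,0,0.5,0,0,0,0,0,0.4,0,0,0,0,0,0.4,0,0,0,0,0]
}}

```text
time_s: 4.57
ee_pos: [504.0, -165.1, 33.1]
ee_rot: [179.8, 0.1, 85.7]
force: [-0.5, -4.9, 4.0]
gripper_width: 0.4
gripper_force: 2.3
```

Emit:
{"fn": "step_arm", "kwargs": {
  "plan": [0.25,0,0,0,0,0,0.25,0,0,0,0,0,0.15,0,0,0,0,0,0.1,0,0,0,0,0,0,0,0,0,0,0]
}}

```text
time_s: 4.98
ee_pos: [503.6, -157.1, 31.9]
ee_rot: [180.0, -0.0, 85.6]
force: [0.9, -2.7, 2.3]
gripper_width: 0.2
gripper_force: 1.5
```

```bash
python3 go.py 86 0 30 1
```

```text
now [90.   0.4 31.9] [180.   -0.   85.6]
[0.4, -0.05, 0.19] [0.0, -0.0, -0.006]
```

Die is moving (about 3–5 N). I'll continue gently until the stop shows in the force.

Emit:
{"fn": "step_arm", "kwargs": {
  "plan": [0.1,0,0,0,0,0,0.1,0,0,0,0,0,0.1,0,0,0,0,0,0,0,0,0,0,0]
}}

```text
time_s: 5.32
ee_pos: [503.6, -154.5, 31.9]
ee_rot: [-180.0, 0.0, 85.7]
force: [-0.1, -4.2, 3.1]
gripper_width: 0.3
gripper_force: 2.4
```

Emit:
{"fn": "step_arm", "kwargs": {
  "plan": [0.1,0,0,0,0,0,0.1,0,0,0,0,0,0,0,0,0,0,0]
}}

```text
time_s: 5.57
ee_pos: [504.2, -154.2, 32.0]
ee_rot: [179.9, 0.2, 85.8]
force: [0.0, -10.6, 1.5]
gripper_width: 0.5
gripper_force: 5.7
```

Emit:
{"fn": "step_arm", "kwargs": {
  "plan": [0.15,0,0,0,0,0,0,0,0,0,0,0,0,0,0,0,0,0]
}}

```text
time_s: 5.82
ee_pos: [504.3, -154.1, 32.0]
ee_rot: [179.9, 0.3, 85.8]
force: [-0.9, -16.1, 0.3]
gripper_width: 0.4
gripper_force: 8.2
```

Run:
```python
from go import *
s=sensors.state();print(F(s["ee_pos"]),s["force"].round(1))
p=viewer.grab_frame("wrist");cv2.imwrite("pics/w3.png",p["img"][:,:,::-1])
for t in("die_center","stop_face"): print([ (np.round(d["location"]),F(onz(p,d["location"],19)),round(d["score"],2)) for d in viewer.pinpoint(t,p)][:3])
```

```text
[87.  1. 32.] [ -0.9 -16.1   0.3]
[(array([316., 144.]), array([31.6, -1.1, 19. ]), 0.59)]
[]
```

View pics/w3.png

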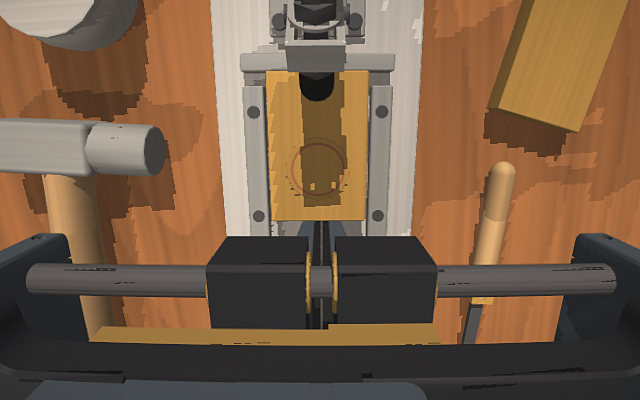

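The die's front edge sits flush on the stop (row ~70), and the force rose to 16 N with no further motion, so it is home. I'll back off, lift, and measure the handle.

Emit:
{"fn": "step_arm", "kwargs": {
  "plan": [-0.6,0,0,0,0,0,-1.0,0,0,0,0,0,-0.3,0,-2.5,0,0,0,0,0,-4,0,0,0,0,0,-4,0,0,0]
}}

```text
time_s: 6.38
ee_pos: [500.6, -168.9, 136.4]
ee_rot: [-179.7, -0.2, 85.6]
force: [1.0, -0.2, 0.5]
gripper_width: 0.3
gripper_force: 0.0
```

Emit:
{"fn": "step_arm", "kwargs": {
  "plan": [0,0,-4,0,0,0,0,0,-4,0,0,0,0,0,-3,0,0,0,0,0,0,0,0,0]
}}

```text
time_s: 6.72
ee_pos: [505.1, -170.2, 253.4]
ee_rot: [179.3, 0.1, 85.6]
force: [0.6, -0.6, 0.0]
gripper_width: 0.0
gripper_force: 0.0
```

```bash
python3 - <<'E'
from go import *
P={n:viewer.grab_frame(n) for n in("scene","top","wrist")}
for t in("handle_end","handle_pivot","die_center"):
    obs=[]
    for n,p in P.items():
        D=viewer.pinpoint(t,p)
        print(t,n,[(np.round(d["location"]).tolist(),round(d["score"],2),F(onz(p,d["location"],{"handle_end":145,"handle_pivot":48,"die_center":19}[t]))) for d in D][:3])
        if D and t!="die_center": obs.append((p,D[0]["location"]))
    if len(obs)>1: X=tri(obs);print("tri",F(X))
p=P["scene"]
c=p["img"][150:270,250:420];cv2.imwrite("pics/c1.png",cv2.resize(c,None,fx=4,fy=4,interpolation=2)[:,:,::-1])
print("exp end",proj(p,W(-93,0,144)),proj(P["top"],W(-93,0,144)))
E
python3 go.py -60 0 190 6
```

```text
handle_end scene [([371.0, 199.0], 0.81, array([-93.3,   5.4, 145. ])), ([346.0, 220.0], 0.35, array([-91.9,  75.7, 145. ]))]
handle_end top [([257.0, 207.0], 0.78, array([-91.9,   6.2, 145. ]))]
handle_end wrist [([320.0, 30.0], 0.17, array([-22.5,   0.2, 145. ]))]
tri [-68.2  -2.9 115.6]
handle_pivot scene [([345.0, 219.0], 0.53, array([-35.9,   0.8,  48. ])), ([327.0, 168.0], 0.37, array([ 89.5, -91.1,  48. ]))]
handle_pivot top [([288.0, 214.0], 0.66, array([-32.7,   0.1,  48. ]))]
handle_pivot wrist [([319.0, 31.0], 0.61, array([-41. ,  -0.7,  48. ]))]
tri [-36.5   0.2  49.4]
die_center scene [([200.0, 235.0], 0.91, array([172.1, 206.3,  19. ])), ([230.0, 173.0], 0.88, array([265.2,  40.6,  19. ])), ([320.0, 213.0], 0.81, array([29.6,  2.8, 19. ]))]
die_center top [([386.0, 137.0], 0.89, array([167.4, 191. ,  19. ])), ([319.0, 216.0], 0.79, array([32.5,  2.2, 19. ])), ([327.0, 118.0], 0.73, array([ 32.6, 222. ,  19. ]))]
die_center wrist [([527.0, 114.0], 0.94, array([ 36.6, 225.9,  19. ])), ([480.0, 235.0], 0.68, array([176.5, 187.6,  19. ])), ([321.0, 110.0], 0.66, array([32.9,  0.4, 19. ]))]
exp end [372.8215402  197.63081611] [255.98630797 210.45662307]
now [1.027e+02 1.000e-01 2.464e+02] [-179.9   -0.    85.6]
[2.71, -0.02, 0.94] [-0.0, -0.0, -0.001]
[2.71, -0.02, 0.94] [-0.0, -0.0, -0.001]
[2.71, -0.01, 0.94] [-0.0, -0.0, -0.001]
[2.71, -0.01, 0.94] [-0.0, -0.0, -0.001]
[2.71, -0.01, 0.94] [-0.0, -0.0, -0.001]
[2.71, -0.0, 0.94] [-0.0, -0.0, -0.001]
```

View pics/c1.png

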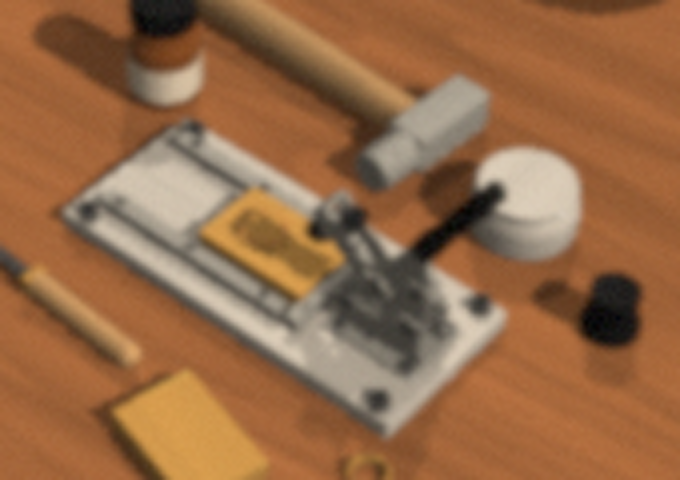

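The handle's black grip ends near scene crop (495,195), which matches fixture (-93, 0, 144); the pivot is at (-37, 0, 49). The die reads x ≈ 32.5, i.e. home. I'll move above and beside the handle.

Emit:
{"fn": "step_arm", "kwargs": {
  "plan": [2.9,0,0.9,0,0,0,2.9,0,0.9,0,0,0,2.9,0,0.9,0,0,0,2.9,0,0.9,0,0,0,2.9,0,0.9,0,0,0]
}}

```text
time_s: 7.73
ee_pos: [513.4, -23.9, 201.5]
ee_rot: [180.0, 0.0, 85.6]
force: [2.1, 0.2, -0.6]
gripper_width: 0.6
gripper_force: 0.0
```

Emit:
{"fn": "step_arm", "kwargs": {
  "plan": [0,0,2.0,0,0,0,0,0,2.0,0,0,0,0,0,1.5,0,0,0,0,0,0,0,0,0]
}}

```text
time_s: 8.07
ee_pos: [511.3, -24.7, 144.0]
ee_rot: [-179.6, 0.0, 85.7]
force: [-0.5, 0.8, -0.0]
gripper_width: 0.6
gripper_force: 0.0
```

```bash
python3 go.py -62 0 145 3
python3 - <<'E'
from go import *
p=viewer.grab_frame("wrist");cv2.imwrite("pics/w4.png",p["img"][:,:,::-1])
E
```

```text
now [-42.6  -1.1 144. ] [-179.6    0.    85.7]
[0.65, 0.03, -0.03] [-0.002, 0.0, -0.002]
[0.65, 0.03, -0.03] [-0.002, 0.0, -0.002]
[0.65, 0.04, -0.03] [-0.002, 0.0, -0.002]
```

View pics/w4.png

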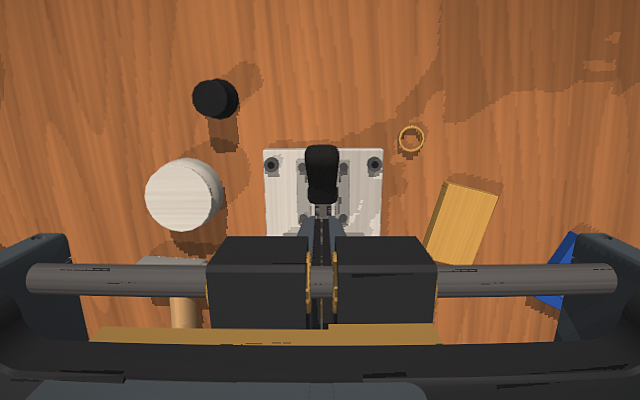

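The grip (column 322, rows 145–205) is lined up with the fingertips (column 321). I'll press along the arc.

Emit:
{"fn": "step_arm", "kwargs": {
  "plan": [0.7,0.05,0,0,0,0,0.7,0.05,0,0,0,0,0.6,0,0,0,0,0,0.55,0,0.4,0,0,0,0.55,0,0.4,0,0,0]
}}

```text
time_s: 8.53
ee_pos: [517.9, 6.3, 139.9]
ee_rot: [179.8, 0.0, 85.7]
force: [0.9, 0.2, 2.4]
gripper_width: 0.4
gripper_force: 1.1
```

Emit:
{"fn": "step_arm", "kwargs": {
  "plan": [0.53,0,0.4,0,0,0,0.4,0,0.55,0,0,0,0.4,0,0.55,0,0,0,0.4,0,0.55,0,0,0,0,0,0,0,0,0]
}}

```text
time_s: 8.95
ee_pos: [517.6, 23.4, 117.0]
ee_rot: [-179.9, 0.0, 85.7]
force: [0.0, -0.9, 2.1]
gripper_width: 0.3
gripper_force: 0.8
```

```bash
python3 go.py -96 0 103 4
python3 - <<'E'
from go import *
p=viewer.grab_frame("wrist");cv2.imwrite("pics/w5.png",p["img"][:,:,::-1])
E
```

```text
now [-91.    1.8 117. ] [-179.9    0.    85.7]
[0.12, -0.05, 0.35] [-0.0, 0.0, -0.001]
[0.12, -0.05, 0.35] [-0.0, 0.0, -0.001]
[0.12, -0.05, 0.35] [-0.0, 0.0, -0.001]
[0.12, -0.05, 0.35] [-0.0, 0.0, -0.001]
```

View pics/w5.png

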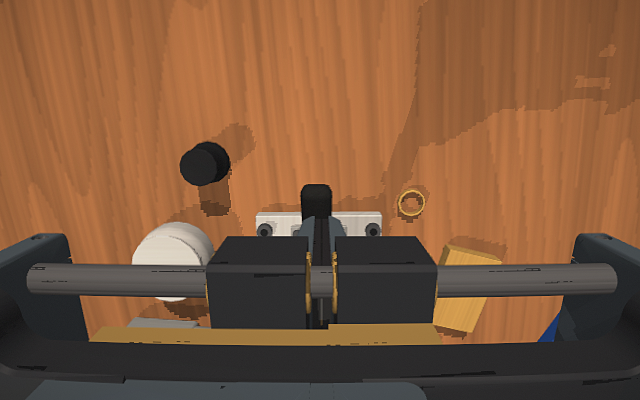

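The grip's tip (318,190) shows beyond the fingertips, so the handle is following. I'll continue over the dead point.

Emit:
{"fn": "step_arm", "kwargs": {
  "plan": [0.15,-0.05,0.4,0,0,0,0.12,-0.05,0.4,0,0,0,0.12,0,0.4,0,0,0,0.1,0,0.3,0,0,0,0.05,0,0.3,0,0,0]
}}

```text
time_s: 9.42
ee_pos: [517.5, 28.6, 100.0]
ee_rot: [-180.0, -0.0, 85.6]
force: [0.2, 0.4, 0.3]
gripper_width: 0.2
gripper_force: 0.2
```

Emit:
{"fn": "step_arm", "kwargs": {
  "plan": [0.05,0,0.3,0,0,0,0.03,0,0.3,0,0,0,0.03,0,0.25,0,0,0,0,0,0.2,0,0,0,0,0,0,0,0,0]
}}

```text
time_s: 9.83
ee_pos: [517.2, 29.4, 89.3]
ee_rot: [-179.9, 0.0, 85.6]
force: [-1.0, 0.0, 0.1]
gripper_width: 0.4
gripper_force: 0.0
```

```bash
python3 go.py -98.6 0 85 4
```

```text
now [-97.    1.   89.3] [-179.9    0.    85.6]
[0.04, -0.03, 0.11] [-0.0, 0.0, -0.002]
[0.04, -0.03, 0.11] [-0.0, 0.0, -0.002]
[0.04, -0.03, 0.11] [-0.0, 0.0, -0.002]
[0.04, -0.03, 0.11] [-0.0, 0.0, -0.002]
```

Force has dropped to zero, so it probably snapped. I'll press a little further to feel the locked stop.

Emit:
{"fn": "step_arm", "kwargs": {
  "plan": [0,0,0.2,0,0,0,0,0,0.2,0,0,0,0,0,0,0,0,0]
}}

```text
time_s: 10.08
ee_pos: [517.4, 29.4, 85.6]
ee_rot: [-180.0, 0.0, 85.6]
force: [0.0, 0.1, 0.6]
gripper_width: 0.8
gripper_force: 0.0
```

Emit:
{"fn": "step_arm", "kwargs": {
  "plan": [0,0,0.15,0,0,0,0,0,0,0,0,0]
}}

```text
time_s: 10.25
ee_pos: [517.5, 29.4, 84.3]
ee_rot: [-180.0, 0.0, 85.6]
force: [0.4, 0.5, -0.3]
gripper_width: 0.5
gripper_force: 0.0
```

Emit:
{"fn": "step_arm", "kwargs": {
  "plan": [0,0,0.15,0,0,0,0,0,0.1,0,0,0,0,0,0,0,0,0]
}}

```text
time_s: 10.5
ee_pos: [517.8, 29.6, 81.9]
ee_rot: [180.0, -0.0, 85.6]
force: [0.0, 0.5, 1.0]
gripper_width: 0.8
gripper_force: 0.6
```

Emit:
{"fn": "step_arm", "kwargs": {
  "plan": [0,0,0.1,0,0,0,0,0,0,0,0,0]
}}

```text
time_s: 10.67
ee_pos: [517.8, 29.7, 81.3]
ee_rot: [180.0, -0.0, 85.6]
force: [-0.9, 1.2, 3.7]
gripper_width: 0.3
gripper_force: 2.1
```

It meets a stiff stop at tip z ≈ 68. I'll retreat straight up, then away, and look.

Emit:
{"fn": "step_arm", "kwargs": {
  "plan": [0,0,-1.5,0,0,0,0,0,-3.5,0,0,0,0,0,-4,0,0,0,0,0,-4,0,0,0,0,0,-4,0,0,0]
}}

```text
time_s: 11.08
ee_pos: [517.0, 29.3, 252.5]
ee_rot: [-180.0, 0.0, 85.6]
force: [1.4, -0.2, -0.2]
gripper_width: 0.5
gripper_force: 0.0
```

Emit:
{"fn": "step_arm", "kwargs": {
  "plan": [-3,0,-1,0,0,0,-3,0,0,0,0,0,-3,0,0,0,0,0,-3,0,0,0,0,0,0,0,0,0,0,0]
}}

```text
time_s: 11.5
ee_pos: [507.9, -94.5, 260.8]
ee_rot: [-180.0, 0.2, 85.4]
force: [0.5, -0.8, -0.3]
gripper_width: 0.3
gripper_force: 0.0
```

Run:
```python
from go import *
P={n:viewer.grab_frame(n) for n in("scene","wrist")}
p=P["scene"]
print("exp",proj(p,W(-134,0,67)),"deadpt",proj(p,W(-130,0,84)),"wrist exp",proj(P["wrist"],W(-134,0,67)),proj(P["wrist"],W(-130,0,84)))
for n,q in P.items():
  for t in("handle_end","handle_pivot","pad","die_center"): print(n,t,[(np.round(d["location"],1).tolist(),round(d["score"],2),F(onz(q,d["location"],{"handle_end":67,"handle_pivot":54,"pad":26,"die_center":19}[t]))) for d in viewer.pinpoint(t,q)][:3])
a=cv2.resize(p["img"][160:260,260:420],(640,400),interpolation=2)
cv2.imwrite("pics/c2.png",a[:,:,::-1]);cv2.imwrite("pics/w6.png",P["wrist"]["img"][:,:,::-1])
```

```text
exp [386.7451118  236.67341979] deadpt [385.9780621  229.65141385] wrist exp [318.92668387  10.78097492] [318.85457519  10.55462258]
scene handle_end [([387.1, 239.6], 0.57, array([-138.7,    5.5,   67. ]))]
scene handle_pivot [([339.4, 213.9], 0.85, array([-22.3,   3.1,  54. ]))]
scene pad []
scene die_center [([200.3, 235.0], 0.91, array([170.7, 205.4,  19. ])), ([229.8, 173.3], 0.86, array([264.2,  42.1,  19. ])), ([233.5, 285.1], 0.69, array([ 30.9, 244.1,  19. ]))]
wrist handle_end []
wrist handle_pivot [([321.6, 130.5], 0.74, array([-24.1,   1.4,  54. ]))]
wrist pad [([321.4, 148.2], 0.18, array([-2.9,  1. , 26. ]))]
wrist die_center [([322.1, 177.1], 0.89, array([31.3,  1.5, 19. ])), ([470.2, 286.0], 0.89, array([174., 189.,  19.])), ([512.6, 177.0], 0.77, array([ 32.9, 225.3,  19. ]))]
```

View pics/c2.png

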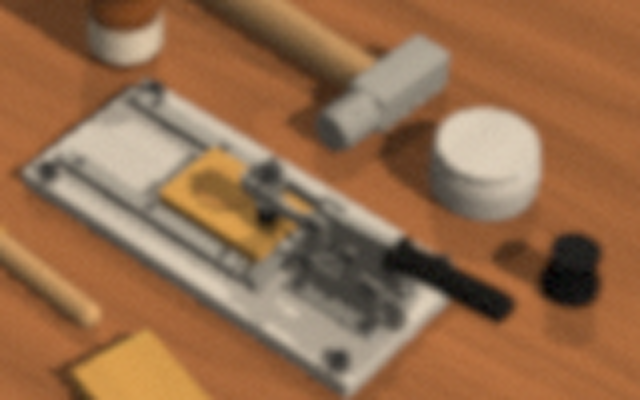

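View pics/w6.png

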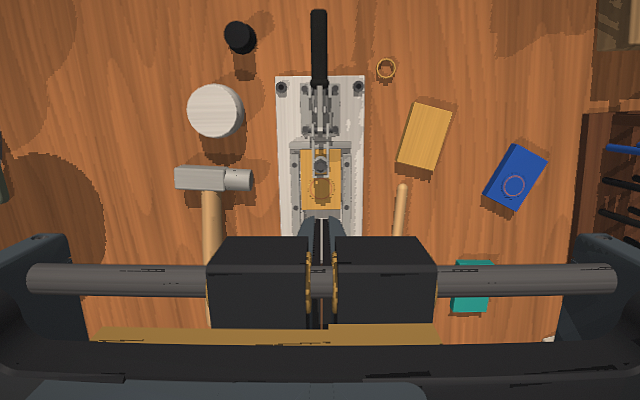

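The scene crop shows the handle flat, with its tip at about (387,238). That is where the locked position projects; the dead point would be at row 230. The pad bears on the die. The wrist view shows the die against the stop and the bystanders where they were. Handing in.

```bash
python3 -c "
from workcell import env
print(env.job_done())"
```

```text
the job is handed in; nothing more can be done
None
```

The brass die is home against the end stop and the toggle clamp is locked with its pad on the die; I handed the job in at about 12 s with the arm clear of everything.

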